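Tap the bin's wedge tight

ROBOT

A 7-joint arm with a two-finger parallel gripper is mounted at the origin on the work surface. World frame = base frame: x ahead of the robot, y to its left, z up, the work surface at z = 0. Lengths are in m, angles in rad, forces in N, time in s.
With the tool pointing down it reaches from about 0.425 to 0.875 m from the base axis. Payload 4.7 kg.
Tool frame: the origin (TCP) lies at the very end of the fingers, on their centre line; the grasp point (between the pads) lies bot.pinch_z behind it (bot.pinch_z is the distance from the TCP to the grasp point, in m); z points along the fingers, y is the line along which they close (so a half turn about z gives the same grasp; the last joint's range is limited). The gripper opens to 85 mm and grips with 20 to 120 N. Pads are 22 mm wide; open, the fingers measure 114 mm over their backs; the gripper's body (76 mm by 85 mm) begins 54 mm behind the grasp point. The pads swing forward as they close: fully open they stand 13 mm farther back than shut.
Start: joints at [1.302, 0.321, -0.07, 1.45, 0.023, 1.371, -0.057], TCP at [0.181, -0.624, 0.231] pointing down, gripper open.
Joint ranges: [-2.86, 2.86], [-0.3, 2.09], [-1.38, 1.24], [0.06, 2.45], [-1.56, 4.7], [0.09, 2.05], [-2.69, 2.69]. Speed limits (rad/s): [2.57, 2.57, 3.14, 3.14, 3.14, 3.14, 3.14].

INTERFACE

Orientations are given as a unit quaternion [x, y, z, w].
In Python, from workcell import bot, effector, solver, get_obs, viewer gives the robot as it stands. Calls block until the motion is done:
- bot.move_to(position, orientation): joint-space move of the TCP to a pose.
- bot.move_l(position, ori=None, rate=0.15, max_force=None): straight line of the TCP; ori=None keeps the orientation; rate is the mean speed in m/s. With max_force (N) it stops when the force on the tool has changed by that much, and returns True; else False.
- bot.set_joints(angles): joint-space move.
- effector.release() and effector.clamp(effort=None): open the fingers fully, or close them until they stop; effort is the grip in N (None keeps the last).
- bot.wait(seconds).
- solver.solve_ik(position, orientation): joint angles nearest the present ones, or None.
- get_obs(): the state.
- viewer.camera(name): name is "side" or "top" or "wrist"; returns a dict with "color" (480x640x3 uint8, red, green, blue), "fx", "fy", "cx", "cy" (pixels), "dist_coeffs" ([k1, k2, p1, p2, k3] as OpenCV has them; the pictures are not rectified), "R" (3x3) and "t" (3): a world point X has camera coordinates R X + t; the wrist camera has in their place "mount" (4x4, takes a point from camera to tool coordinates, whose origin is the TCP and whose axes are the flange's). Camera axes: x right, y down, z forward; pixel columns grow to the right and rows downward; lengths in m; the calibration is good to about 2 mm. A picture is of the moment at which its call begins: read the wrist's pose just before it. There is no depth.
A pose or a line that the arm cannot do raises bot.Unreachable and nothing moves.
- bot.finish_job(): hands the job in; it is judged then, once.
The state is a dict: "time": time; "joint_pos": joint angles; "qd": joint speeds; "joint_torque": joint torques, N m; "tcp_pos": TCP position; "tcp_rot": TCP orientation; "wrist_force": force on the tool from outside, world axes, zero at the start; "moment": the same for the moment, N m; "finger_gap": opening from 0.0 (shut) to 1.0 (fully open); "grasp_force": force on a finger pad.
Only numpy, scipy, OpenCV 4.12 (cv2) and the standard library are available. Lean on these libraries where they do the work, as an engineer would, in place of code of your own. Each camera call takes 0.05 s, during which the arm holds its last target. There are 200 camera calls.

TASK

The front of the steel tilt-out bin stands ajar and its wooden wedge is only loosely started in the steel keeper. Pick up the hammer and tap the wedge in sideways with it, in two or more separate gentle taps and without touching the wedge with the gripper, until it stops advancing, the front is fully shut and the wedge sits tight; do not hit so hard that the wedge splits. Then lay the hammer back flat on the cork mat, let go, and leave the other things on the table where they are.

Things in the scene. Friction and masses are not known exactly. Their poses are not given: they have to be found in the camera images.
- bin: Stainless steel tilt-out bin, fixed, 200 deep x 240 wide x 180 high, on a wooden base board 290 x 280 x 12 thick that reaches 180 mm in front of the origin. Origin: underside, centre of the carcass; x points from its front to its back (the front looks along -x), y to the left, z up.
- flap: Steel front panel of the bin, 222 x 156 high x 8, hinged at its foot: origin on the hinge, 95 mm before and 20 mm above the bin's origin. Shut: z vertical, on a hard stop. Mid-front, 118 to 152 mm up, a dark boss; its round nose ends 31 mm before (-x) the hinge. A spring pushes it out onto the wedge (2 to 3 N at the boss): it starts ajar by up to 5 mm there.
- keeper: Dark steel bracket fixed before the flap: upright lip 60 long (y) x 6, and behind it a 66 long shelf carrying the wedge. Origin: foot, below the middle of the lip's inner face (towards the flap); axes as the bin's. Shelf top 126, lip top 158 mm above origin. The gap from lip to boss varies by 2 mm between starts, so the depth where the wedge seats varies by about 20 mm.
- wedge: Pale wooden wedge, loose, 80 g, 130 long (y) x 34 high, 10 thick at its -y end, 24 at its butt (+y end). Lies on the keeper's shelf between lip and boss, straight face (x = -10 mm) at the lip, butt sticking out on the bin's +y side. Origin: underside, mid-length; axes about the bin's. Drive it along the bin's -y, 15 to 50 mm in all. Friction keeps it where it is left.
- wedge_butt (a point): Centre of the wedge's butt face (24 wide x 34 high), to be hit; it looks along +y. 3 to 6 N moves the wedge until the flap is shut, then it stops within a few mm as the force rises. It sits tight when taps of about 18 N no longer move it (it then presses the flap with 12 to 25 N; under 10 N counts as loose). A blow above 45 N splits it.
- hammer: Small hammer, loose, about 350 g, lying flat, head away from the robot: handle along x (22 wide x 28 high, reaching 130 mm behind the origin), steel head 74 long along y x 30 x 30, a flat face at each end. Origin: underside, on the handle 40 mm behind (-x) the head's axis, a good place to grip; mid-height is 15 mm above the origin.
- hammer_face (a point): Centre of the hammer head's -y face (30 x 30); axes as the hammer's, the face looks along -y. It lies 40 mm ahead, 37 mm to the -y side and 15 mm above the hammer's origin.
- mat: Cork mat, fixed, 260 (x) x 130 (y) x 4 thick. Origin: underside, centre. The hammer starts with its origin about 40 mm along +x of the mat's centre, handle along the mat's x.
- tumbler: Frosted glass tumbler, 68 across x 95 high, upright, loose; origin: underside. Leave alone.
- dish: White ceramic dish with a blue evil-eye, 110 across x 28 high, loose; origin: underside. Leave alone.
- case: Black sunglasses case, 160 x 62 x 44 high, loose; origin: underside. Leave alone.
- keys: Chrome keyring with two keys, about 90 x 50 x 6 high, loose; origin: under the ring. Leave alone.
- brush: Wooden shoe brush, bristles down, 170 x 55 x 44 high, loose; origin: underside. Leave alone.
- polish: Tin of shoe polish with a red lid, 74 across x 26 high, loose; origin: underside. Leave alone.
Not all that is in view belongs to the job. Leave any blue look-alike of the hammer alone.

How it is judged:
By the outcome, as a careful person would: the job done as asked, in the order asked, and still so for the second after the job is handed in, with the robot touching nothing.
It also fails if it takes over 51 s, if anything falls off the work surface, if the arm or the gripper's body presses on something with over 40 N, if the wrist force passes 120 N, or if a joint passes its speed limit or range.

## Working session

There is one attempt and no reset: what is moved stays moved. The work goes in short steps, each a Python script; the robot and the scene stay as the last script left them, time stands still between calls to the robot, and variables do not carry over. Pictures are saved under pics/ and viewed, at most 10 in all, crops included, and the job is handed in when it is done.

```bash
mkdir -p pics; ls; python3 - <<'E'
from workcell import bot, viewer, get_obs
import cv2,pickle
d={}
for n in("top","side"):
    c=viewer.camera(n); d[n]=c; cv2.imwrite(f"pics/{n}0.png",c["color"][:,:,::-1])
    print(n,c["fx"],c["cx"],c["cy"],c["dist_coeffs"],c["R"],c["t"])
pickle.dump(d,open("cams.pkl","wb"))
o=get_obs();print(o,bot.pinch_z)
E
```

```text
pics
top 621.1265392349071 309.509910212414 243.1673503268491 [-0.16225868  0.          0.          0.          0.        ] [[-0.02239161 -0.9995828  -0.01824402]
 [-0.99705579  0.02366621 -0.07293597]
 [ 0.07333731  0.01655715 -0.99716975]] [-0.01627844  0.53073013  1.81265122]
side 550.3575276662284 323.7359906972468 243.0078737687332 [-0.01204997  0.          0.          0.          0.        ] [[ 0.9256599  -0.37813348 -0.0129927 ]
 [-0.2652929  -0.62417953 -0.73486025]
 [ 0.26976549  0.68367754 -0.67809409]] [-0.50888287  0.20802458  1.39962793]
{'time': 0.1, 'joint_pos': array([ 1.30211187,  0.32175059, -0.07007321,  1.45157885,  0.02259707,
        1.3707797 , -0.05689064]), 'qd': array([-0.00052298, -0.00171399,  0.00213622, -0.00406676, -0.0005167 ,
        0.00050331, -0.00218048]), 'joint_torque': array([ 4.09482880e-05, -4.94877970e+01, -3.84227140e-01, -3.15207803e+01,
        1.29858861e-02,  7.49262428e-03, -1.72216012e-06]), 'tcp_pos': array([ 0.18118261, -0.62373186,  0.23031868]), 'tcp_rot': array([ 9.90018538e-01,  1.40934545e-01, -1.68390605e-04, -8.48413600e-04]), 'wrist_force': array([-0.33251185, -0.63543157,  0.77508371]), 'moment': array([ 0.00320047, -0.00047362, -0.01729208]), 'grasp_force': 0.0, 'finger_gap': 0.9993778751249753} 0.0187
```

View pics/top0.png

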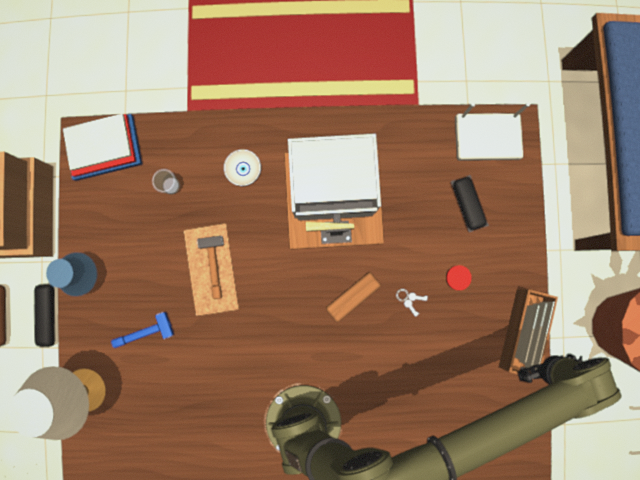

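View pics/side0.png

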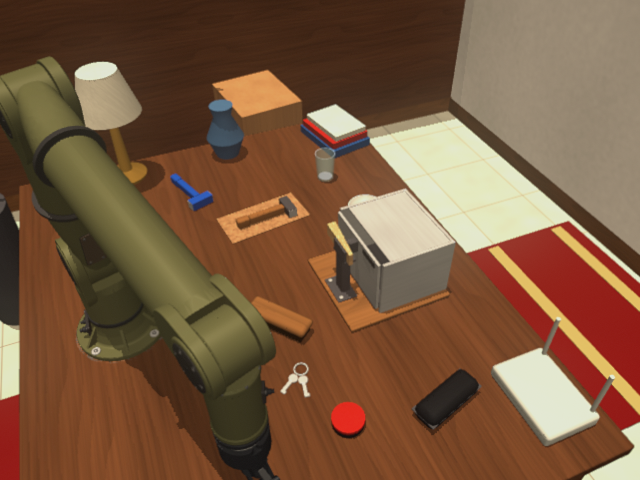

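The top view has image up as +x and left as +y. The steel hammer lies on the mat at about (210,262), with its head at (210,242). The bin is at (335,175) and the wedge at (330,226), its butt to the left at x≈306. The blue look-alike hammer is at (145,330).

```bash
cat > h.py <<'E'
import numpy as np,cv2,pickle
def K(c): return np.array([[c["fx"],0,c["cx"]],[0,c["fy"],c["cy"]],[0,0,1.]])
def ray(c,uv):
    p=cv2.undistortPoints(np.array(uv,float).reshape(-1,1,2),K(c),np.array(c["dist_coeffs"],float))[:,0]
    d=np.c_[p,np.ones(len(p))]@np.array(c["R"]); o=-np.array(c["R"]).T@np.array(c["t"]); return o,d
def onplane(c,uv,z):
    o,d=ray(c,uv); return o+d*((z-o[2])/d[:,2])[:,None]
def proj(c,X):
    return cv2.projectPoints(np.array(X,float).reshape(-1,3),cv2.Rodrigues(np.array(c["R"]))[0],np.array(c["t"],float),K(c),np.array(c["dist_coeffs"],float))[0][:,0]
def two(ca,a,cb,b):
    o1,d1=ray(ca,[a]);o2,d2=ray(cb,[b]);A=np.c_[d1[0],-d2[0]];s=np.linalg.lstsq(A,o2-o1,rcond=None)[0]
    p,q=o1+d1[0]*s[0],o2+d2[0]*s[1];return (p+q)/2,np.linalg.norm(p-q)
E
python3 - <<'E'
from h import *
d=pickle.load(open("cams.pkl","rb"))
def box(m,off):
    cs=cv2.findContours(m.astype(np.uint8),0,2)[0];c=max(cs,key=cv2.contourArea)
    r=cv2.minAreaRect(c);return cv2.boxPoints(r)+off,cv2.contourArea(c)
t=d["top"]["color"];hsv=cv2.cvtColor(t,cv2.COLOR_RGB2HSV).astype(int)
def roi(x0,y0,x1,y1):return hsv[y0:y1,x0:x1],np.array([x0,y0])
h,o=roi(175,215,245,325);print("mat hsv",h[15,20],h[27,35],h[60,37],h[10,2])
mat=(h[...,2]>150);b,a=box(cv2.morphologyEx(mat.astype(np.uint8),3,np.ones((9,9))),o)
P=onplane(d["top"],b,.004);print("mat",P.round(4),P.mean(0),np.linalg.norm(P-np.roll(P,1,0),axis=1))
head=(h[...,1]<90)&(h[...,2]<140);b,a=box(head,o);P=onplane(d["top"],b,.03);print("head",b,P.round(4),P.mean(0),np.linalg.norm(P-np.roll(P,1,0),axis=1))
a=cv2.resize(t[190:255,280:390],None,fx=7,fy=7,interpolation=cv2.INTER_CUBIC)
cv2.imwrite("pics/tw.png",a[:,:,::-1])
s=d["side"]["color"];a1=cv2.resize(s[210:310,310,None] if 0 else s[205:305,310:410],None,fx=4,fy=4,interpolation=3)
a2=cv2.resize(s[185:245,210:310],None,fx=4,fy=4,interpolation=3);a3=cv2.resize(t[215:325,175:250],None,fx=5,fy=5,interpolation=3)
W=np.zeros((600,800,3),np.uint8);W[:400,:400]=a1;W[:240,400:]=a2;W[250:600,425:800]=a3[100:450]
cv2.imwrite("pics/sw.png",W[:,:,::-1])
E
```

```text
mat hsv [ 18 118 230] [ 15  29 122] [ 13 151 213] [ 11 151 127]
mat [[0.5832 0.3541 0.004 ]
 [0.6043 0.1789 0.004 ]
 [0.3437 0.1447 0.004 ]
 [0.3215 0.318  0.004 ]] [0.46317043 0.24893198 0.004     ] [0.26419736 0.17642369 0.26274016 0.17469123]
head [[197.28384209 238.62882042]
 [222.24017715 235.30130959]
 [223.51528168 244.86462975]
 [198.55894852 248.19213867]] [[0.5508 0.3031 0.03  ]
 [0.5588 0.2284 0.03  ]
 [0.5304 0.2249 0.03  ]
 [0.5223 0.2995 0.03  ]] [0.54057946 0.26395668 0.03      ] [0.02867028 0.07513124 0.02859793 0.07503278]
```

View pics/tw.png

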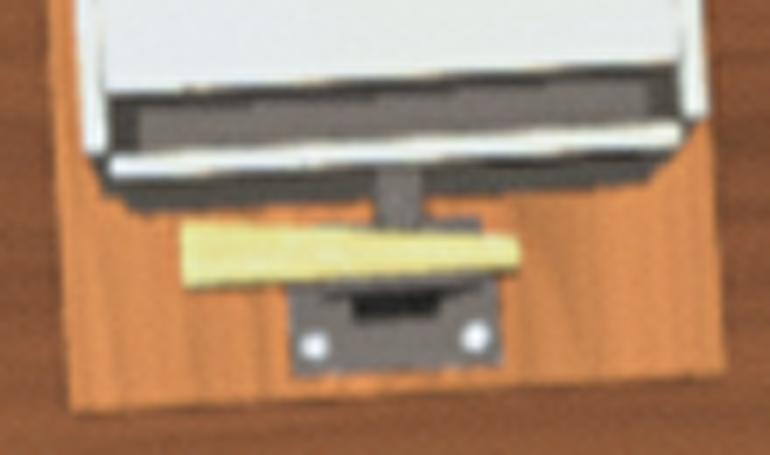

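View pics/sw.png

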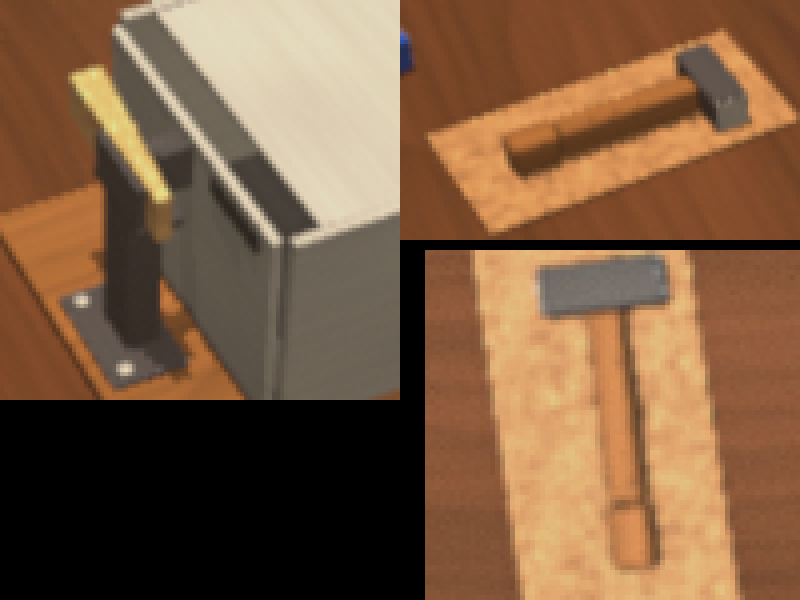

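The crops show the wedge's top face with butt corners at about (306,221.7) and (306.5,231.1) in the top view and (328,223) and (335.7,221.5) in the side view. The hammer head measures 75 x 29 mm, which matches, and its centre is at (0.541, 0.264).

```bash
python3 - <<'E'
from h import *
d=pickle.load(open("cams.pkl","rb"));T,S=d["top"],d["side"]
def hs(c):return cv2.cvtColor(c["color"],cv2.COLOR_RGB2HSV).astype(int)
h=hs(T)[190:255,280:390];m=(h[...,0]>20)&(h[...,0]<38)&(h[...,1]>60)&(h[...,2]>150)
c=max(cv2.findContours(m.astype(np.uint8),0,2)[0],key=cv2.contourArea)
q=cv2.boxPoints(cv2.minAreaRect(c))+[280,190];print("wedge box",q.round(1),cv2.boundingRect(c))
# two-view corners
for n,a,b in(("front butt",(306.5,230.8),(328.2,223.2)),("back butt",(306.1,221.9),(335.6,221.7)),("tip mid",(354,226),(349.8,253))):
    print(n,two(T,a,S,b))
for z in(.160,.172,.174):
    e=onplane(T,[(306.1,221.9),(306.5,230.8),(354.1,223.8),(353.9,228.5)],z);print(z,e.round(4).tolist(),np.linalg.norm(e[:2].mean(0)-e[2:].mean(0)),np.linalg.norm(e[0]-e[1]))
# bin yaw: base board front edge, top carcass edge
f=onplane(T,[(290.3,248.6),(383.3,243.4)],.012);print("board front",f,np.arctan2(-(f[0]-f[1])[0],(f[0]-f[1])[1]),np.linalg.norm(f[0]-f[1]))
l=onplane(T,[(310.7+14.3,239.3),(347.7,238.2)],.015);print("bolts",l,np.arctan2(-(l[0]-l[1])[0],(l[0]-l[1])[1]))
# handle tail from mat image crop
p=onplane(T,[(175+(633-425)/5,215+20+(567-250)/5)],.032);print("tail",p)
from workcell import bot,solver
for P,ps in(((.18,-.62,.40),.28),((.5,.26,.3),.107),((.5,.26,.005),.107),((.52,.1,.3),.05),((.52,.1,.145),.05)):
    print(solver.solve_ik(P,[np.cos(ps/2),np.sin(ps/2),0,0]))
E
```

```text
wedge box [[306. 222.]
 [353. 222.]
 [353. 230.]
 [306. 230.]] (26, 32, 48, 9)
front butt (array([ 0.55365855, -0.0239924 ,  0.17273884]), np.float64(0.0020873987372057655))
back butt (array([ 0.57664835, -0.02285227,  0.16948024]), np.float64(0.0012593372743278544))
tip mid (array([ 0.56032555, -0.15158364,  0.1771042 ]), np.float64(0.00394166150689616))
0.16 [[0.5783, -0.0228, 0.16], [0.5539, -0.0234, 0.16], [0.5699, -0.1536, 0.16], [0.5571, -0.1527, 0.16]] 0.13008254971458372 0.024425468415622577
0.172 [[0.577, -0.0231, 0.172], [0.5527, -0.0237, 0.172], [0.5687, -0.153, 0.172], [0.5559, -0.1521, 0.172]] 0.12915665862969358 0.02425161478575512
0.174 [[0.5768, -0.0231, 0.174], [0.5525, -0.0237, 0.174], [0.5685, -0.1528, 0.174], [0.5557, -0.1519, 0.174]] 0.1290023434488785 0.0242226391807773
board front [[ 0.51596927  0.02884663  0.012     ]
 [ 0.52486892 -0.24686523  0.012     ]] 0.03226758517236378 0.2758554506917087
bolts [[ 0.5408993  -0.07449036  0.015     ]
 [ 0.54256622 -0.14166451  0.015     ]] 0.024809781302435944
tail [[0.37339598 0.24730916 0.032     ]]
[ 1.29364084  0.29639136 -0.06408868  1.15142505  0.01885038  1.69432808
 -0.05613387]
[ 0.52599788  0.34286049 -1.30273361  1.53158729  0.33060584  1.51871613
 -2.24268151]
[ 0.32594262  0.61647549 -1.05491256  1.8635624   0.62375691  1.03729596
 -2.45206514]
[ 0.0076687   0.04998667 -0.25701818  1.63309678  0.01277969  1.46015752
 -1.77124982]
[ 0.69691826  0.27140656 -1.05551282  1.83121243  0.25445523  1.18563208
 -1.96065934]
```

Checks: wedge length 129 mm, butt width 24 mm and top height 0.172 m all match the given sizes. The butt centre is at (0.565, -0.0235, 0.155) and the bin yaw is about 0.027. I'll raise the arm, swing over, and check the IK before grasping.

```bash
python3 - <<'E'
from h import *
from workcell import bot,solver,get_obs,viewer
q0=[1.294,.296,-.064,1.151,.019,1.694,-.056]
bot.set_joints(q0)
bot.set_joints([-.45]+q0[1:])
o=get_obs();print(o["time"],o["tcp_pos"],o["tcp_rot"])
for ps in(.107,.107+np.pi):
  for P in((.5058,.2602,.1),(.5058,.2602,.007)):
    print(ps,P,solver.solve_ik(P,[np.cos(ps/2),np.sin(ps/2),0,0]))
E
```

```text
4.2667 [0.58053381 0.28288671 0.40052282] [5.31055502e-01 8.47336763e-01 3.69549770e-04 5.72086187e-04]
0.107 (0.5058, 0.2602, 0.1) [-0.60101844  0.24981498  0.09034819  1.81565477 -0.02533162  1.07723407
 -1.96525335]
0.107 (0.5058, 0.2602, 0.007) [-0.600642    0.36437666  0.0916382   1.88168041 -0.0417313   0.89735809
 -1.95275003]
3.2485926535897933 (0.5058, 0.2602, 0.1) [-0.34662978  0.25967355 -0.20018386  1.80605488  0.05787654  1.08152191
  1.11029997]
3.2485926535897933 (0.5058, 0.2602, 0.007) [-0.35463922  0.37372981 -0.19452358  1.87225558  0.08992883  0.90400245
  1.08604702]
```

```bash
python3 - <<'E'
from h import *
from workcell import bot,solver,get_obs,viewer
ps=.107+np.pi;q=[np.cos(ps/2),np.sin(ps/2),0,0]
bot.move_to((.5058,.2602,.1),q)
r=bot.move_l((.5058,.2602,.0075),rate=.08,max_force=12)
o=get_obs();print(r,o["time"],o["tcp_pos"],o["wrist_force"])
effector=__import__("workcell").effector
effector.clamp(120)
o=get_obs();print(o["time"],o["finger_gap"],o["grasp_force"],o["tcp_pos"],o["tcp_rot"])
bot.move_l((.5058,.2602,.22),rate=.15)
o=get_obs();print(o["time"],o["finger_gap"],o["grasp_force"],o["tcp_pos"],o["wrist_force"],o["moment"])
d={n:viewer.camera(n) for n in("top","side","wrist")};pickle.dump((d,o),open("held.pkl","wb"))
W=np.zeros((560,800,3),np.uint8)
W[:300,:400]=cv2.resize(d["wrist"]["color"],(400,300))
W[:300,400:]=cv2.resize(d["top"]["color"][170:320,130:330],(400,300))
W[300:,:400]=cv2.resize(d["side"]["color"][80:210,180:380],(400,260))
cv2.imwrite("pics/held.png",W[:,:,::-1])
E
```

```text
False 6.7583 [0.50634488 0.26048149 0.00815508] [0.07239832 0.7102946  1.02515509]
7.375 0.23326509836939388 118.29836368560791 [0.50600614 0.26040891 0.00800387] [-5.34892276e-02  9.98568392e-01  1.30236724e-04  2.28131721e-04]
8.9417 0.23074270493071602 117.62313723564148 [0.50523989 0.25986657 0.21882746] [ 0.39336909  0.24162603 -3.85553557] [-0.00174765  0.04424976  0.07659424]
```

View pics/held.png

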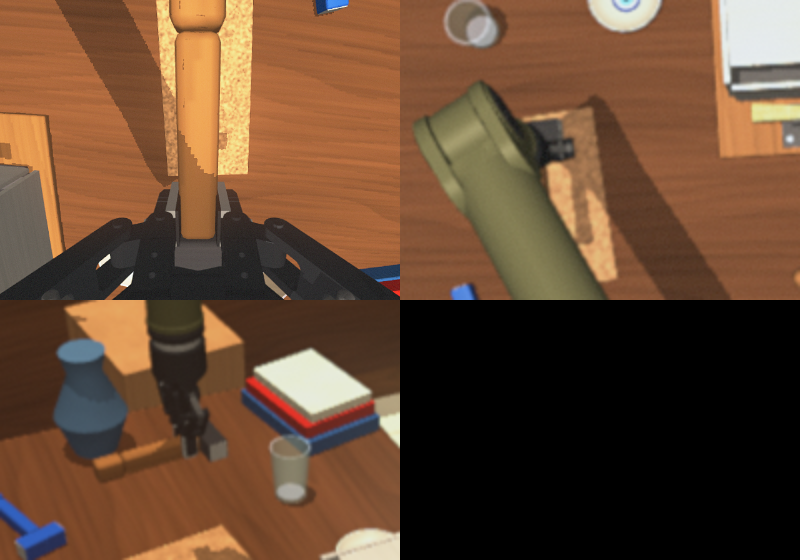

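The hammer is held level and square at mid-handle, with no tilt visible. I'll bring it to the butt and make the first gentle tap.

```bash
cat > tap.py <<'E'
from h import *
from workcell import bot,solver,get_obs,viewer,effector
ps=.027+np.pi;q=[np.cos(ps/2),np.sin(ps/2),0,0]
xb=np.array([np.cos(.027),np.sin(.027),0]);yb=np.array([-np.sin(.027),np.cos(.027),0])
B=np.array([.566,-.0235,.156]) # butt
def tcp(adv,dz=0): return B-.035*xb+(.037-adv)*yb+[0,0,-.011+dz]  # adv: face travel past initial butt
def adv(o): return float(.037-(np.array(o["tcp_pos"])-B+.035*xb)@yb)
def say(s):
    o=get_obs();print(s,"t%.2f adv %.1fmm z %.4f F %s"%(o["time"],1e3*adv(o),o["tcp_pos"][2],np.round(o["wrist_force"],1)),"gap %.3f"%o["finger_gap"]);return o
E
python3 - <<'E'
from tap import *
bot.move_to(tcp(-.03,.07),q);bot.move_l(tcp(-.03),rate=.12);o=say("ready")
d={n:viewer.camera(n) for n in("top","side")}
print(bot.move_l(tcp(.012),rate=.03,max_force=12));say("tap1")
d["side2"]=viewer.camera("side")
bot.move_l(tcp(-.012),rate=.1);say("back")
W=np.vstack([cv2.resize(d[n]["color"][y:y+70,x:x+140],None,fx=4,fy=4,interpolation=3) for n,x,y in(("side",290,190),("side2",290,190))])
cv2.imwrite("pics/tap1.png",W[:,:,::-1])
E
```

```text
ready t10.71 adv -30.6mm z 0.1456 F [ 1.   0.3 -2.1] gap 0.231
False
tap1 t12.36 adv 12.1mm z 0.1449 F [ 0.4  1.8 -3. ] gap 0.234
back t12.80 adv -11.7mm z 0.1450 F [-1.1 -0.  -3.2] gap 0.236
```

View pics/tap1.png

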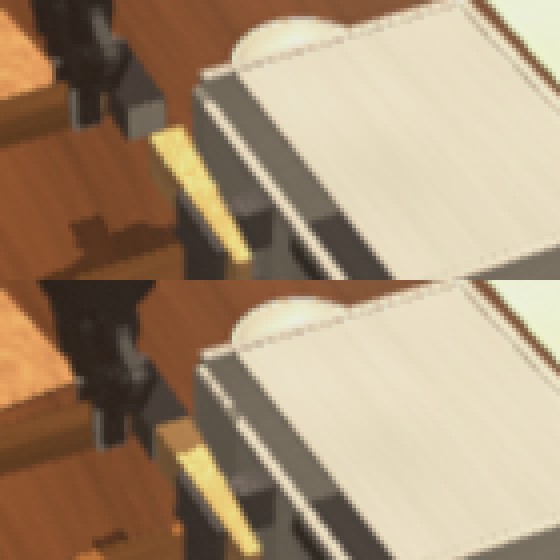

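Before the tap (upper half) the head faces the butt squarely. After it (lower half) the wedge has moved in about 12 mm, with the head flush against it. I'll keep tapping with a force limit.

```bash
python3 - <<'E'
from tap import *
say("pre")
print(bot.move_l(tcp(.052),rate=.03,max_force=16));o=say("tap2");a=adv(o)
bot.move_l(tcp(a-.012),rate=.1);say("back")
print(bot.move_l(tcp(a+.012),rate=.025,max_force=19));o=say("tap3");b=adv(o)
bot.move_l(tcp(b-.012),rate=.1);say("back")
E
```

```text
pre t12.80 adv -11.7mm z 0.1450 F [-1.1 -0.  -3.2] gap 0.236
True
tap2 t14.03 adv 17.6mm z 0.1445 F [ 0.2  1.4 -2.4] gap 0.232
back t14.29 adv 5.1mm z 0.1449 F [-0.  -0.1 -2.5] gap 0.233
True
tap3 t15.07 adv 17.7mm z 0.1444 F [ 0.2  0.7 -1.7] gap 0.231
back t15.34 adv 5.2mm z 0.1449 F [-0.7  0.5 -3. ] gap 0.232
```

```bash
python3 - <<'E'
from tap import *
for F,r in((21,.015),(21,.02)):
    print(bot.move_l(tcp(.026),rate=r,max_force=F));o=say("tap");a=adv(o)
    bot.move_l(tcp(a-.012),rate=.1)
bot.move_l(tcp(-.025),rate=.15);say("off")
d={n:viewer.camera(n) for n in("top","side")};pickle.dump(d,open("after.pkl","wb"))
W=np.vstack([cv2.resize(d[n]["color"][y:y+70,x:x+140],None,fx=4,fy=4,interpolation=3) for n,x,y in(("side",290,190),("top",270,190))])
cv2.imwrite("pics/tap4.png",W[:,:,::-1])
E
```

```text
False
tap t16.85 adv 18.2mm z 0.1452 F [-3.2 14.6 -2. ] gap 0.235
False
tap t18.34 adv 18.1mm z 0.1452 F [-2.5 14.2 -1.3] gap 0.230
off t19.05 adv -24.7mm z 0.1450 F [ 0.2 -1.3 -2.9] gap 0.231
```

View pics/tap4.png

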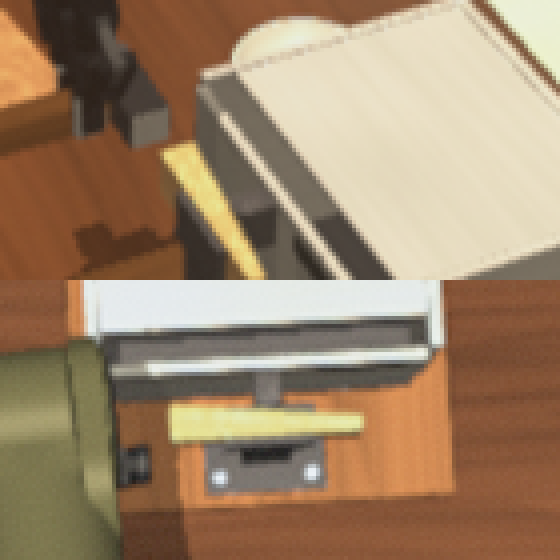

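The wedge is in about 18 mm. The arm is compliant, so those last taps reached only about 14 N. I'll command further past contact so a tap reaches about 22 N, still well under 45 N.

```bash
python3 - <<'E'
from tap import *
bot.move_l(tcp(.008),rate=.15);say("pre")
for F in(20,23,23):
    print(bot.move_l(tcp(.044),rate=.025,max_force=F));o=say("tap %d"%F);a=adv(o)
    bot.move_l(tcp(a-.010),rate=.1)
say("off")
E
```

```text
pre t19.52 adv 9.8mm z 0.1450 F [-0.9  0.8 -2.9] gap 0.234
True
tap 20 t20.35 adv 17.7mm z 0.1445 F [-0.2  1.7 -2.2] gap 0.227
True
tap 23 t21.48 adv 17.7mm z 0.1445 F [-0.   1.4 -3.5] gap 0.232
True
tap 23 t22.60 adv 17.6mm z 0.1446 F [ 1.2  0.9 -1.9] gap 0.232
off t22.86 adv 6.9mm z 0.1449 F [-0.3 -1.  -2.9] gap 0.233
```

```bash
python3 - <<'E'
from tap import *
for F in(21,25):
    bot.move_l(tcp(.0165),rate=.05);say("pre")
    print(bot.move_l(tcp(.040),rate=.014,max_force=F));say("tap %d"%F)
    bot.move_l(tcp(.005),rate=.1);say("off")
E
```

```text
pre t23.18 adv 17.4mm z 0.1449 F [-0.5  0.3 -3.1] gap 0.234
True
tap 21 t24.12 adv 17.5mm z 0.1445 F [ 0.2  1.5 -2.8] gap 0.232
off t24.39 adv 4.6mm z 0.1449 F [ 0.8  0.1 -3.4] gap 0.235
pre t24.77 adv 17.3mm z 0.1450 F [ 0.4  0.7 -2.2] gap 0.227
True
tap 25 t25.80 adv 17.4mm z 0.1447 F [ 1.4  1.3 -2.9] gap 0.232
off t26.07 adv 4.6mm z 0.1449 F [ 0.7 -1.  -2.7] gap 0.231
```

The wedge held at 17.5 mm under pushes that reached 21 N and 25 N, so it is seated and tight. Now I'll return the hammer to the mat.

```bash
python3 - <<'E'
from tap import *
bot.move_l(tcp(-.03),rate=.2);bot.move_l(tcp(-.03,.07),rate=.15)
p2=.107+np.pi;Q=[np.cos(p2/2),np.sin(p2/2),0,0]
bot.move_to((.5058,.2602,.06),Q)
bot.move_l((.5058,.2602,.016),rate=.08);say("near")
print(bot.move_l((.5058,.2602,.004),rate=.015,max_force=4));say("down")
effector.release();bot.wait(.2);say("rel")
o=get_obs();p=np.array(o["tcp_pos"]);bot.move_l((p[0],p[1],.2),rate=.15)
bot.set_joints([-1.0]+list(get_obs()["joint_pos"][1:]))
bot.wait(.3);say("clear")
d={n:viewer.camera(n) for n in("top","side")};pickle.dump(d,open("fin.pkl","wb"))
i=pickle.load(open("cams.pkl","rb"))
R=lambda c,x,y,w,h:cv2.resize(c["color"][y:y+h,x:x+w],(400,300),interpolation=3)
W=np.vstack([np.hstack([R(i["top"],280,190,110,70),R(d["top"],280,190,110,70)]),np.hstack([R(d["top"],150,190,130,150),R(d["side"],200,150,200,150)])])
cv2.imwrite("pics/fin.png",W[:,:,::-1])
E
```

```text
near t28.77 adv -248.4mm z 0.0159 F [ 0.5 -0.1 -2.9] gap 0.235
True
down t29.34 adv -248.2mm z 0.0080 F [ 0.1 -0.1  5.4] gap 0.236
rel t30.19 adv -247.5mm z 0.0066 F [-0.2 -0.1 -0.9] gap 1.000
clear t33.36 adv -514.8mm z 0.1989 F [-0.8 -0.9  0.6] gap 1.001
```

View pics/fin.png

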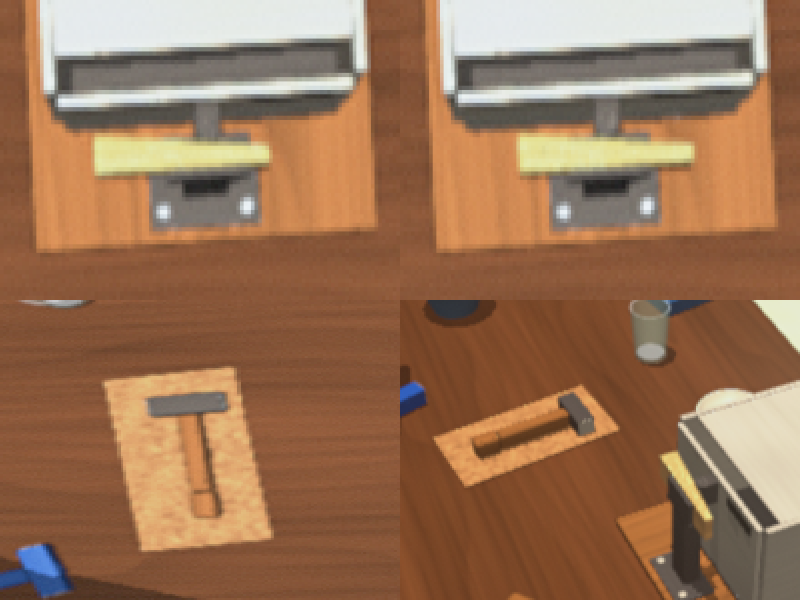

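The picture shows the wedge about 18 mm further in, the flap drawn back to the carcass, and the hammer flat on the mat with the gripper clear. I'm handing the job in.

```bash
python3 -c "
from workcell import bot
print(bot.finish_job())"
```

```text
the job is handed in; nothing more can be done
None
```

I tapped the wedge in about 18 mm, until pushes of up to 25 N no longer moved it and the front looked shut; the hammer is back flat on the mat, and I handed the job in at about 33 s without seeing a verdict.

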